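# Fold the parts box flap over and tuck it under the lip

## Task

Close the full parts box for dispatch by pushing with the fingertips: push its standing steel flap over until it lies flat across the opening, then push the flattened flap forward so that its free edge goes fully home beneath the retaining lip. Do not lift or shift the box, and leave the loose things around it where they are; finish clear of everything.

Things in the scene. Friction and masses are not known exactly. Their poses are not given: they have to be found in the camera images.
- parts_box: Loose, heavy (about 6 kg, filled with steel parts) blue sheet-steel box, 205 (local x) x 150 (local y) x 62 mm to its flat top deck. Origin at its underside near its centre, local z up. Local +x is the direction in which the flap folds down and is then pushed under the lip. The top has a 90 x 90 mm opening centred on the origin; the hinge is at local x -75 mm before sliding.
- lip_edge (a point): Middle of the retaining lip's front (-x) edge, at its underside, 71 mm above the table (axes as the box's). The lip is a fixed plate at the box's +x end, 130 mm wide, reaching from this edge 38 mm on in +x; underside at z 71 mm, top at most 77 mm; open towards -x with a slightly flared entry.
- flap (a joint): Flap hinge angle in rad: 0 = lying flat across the opening (closed, stop), 1.57 = upright, larger = leaning back away from the lip (stop at 2.1). The hinge is stiff with friction (0.13 N m): the flap stays at whatever angle it is left at and has to be pushed all the way down.
- carriage (a joint): The hinge pin slides in guide slots along box +x: 0 = back (stop), 0.020 m = fully home (stop), against 7 N of friction; it stays where left. At 0 the flat flap's free edge stands 7 mm short of the lip; fully home it reaches 13 mm beneath it. Flap and lip are solid: the flap must be flat to go under.
- hinge (a point): Middle of the hinge pin axis (8 mm pin along box y, 64 mm above the table). Its axes turn with the flap: x along the flap to its free edge, y along the hinge, z the normal of the flap's outer face (up when flat, facing away from the lip when upright).
- flap_edge (a point): Middle of the flap's free edge, 130 mm from the hinge axis. The flap is a bare steel plate 3 mm thick, 110 mm wide (along the hinge), from 6 to 130 mm from the axis, its mid-plane through the axis.
- rib_top (a point): Top centre of the push rib on the flap's outer face: a straight bar along y, 80 mm long, 4 mm thick, standing 14 mm proud of the face, 62 mm from the hinge axis. On the flat flap it stands up and can be pushed towards the lip by a fingertip set on the plate between hinge and rib.
- flange: Bystander, not to be moved: square machined steel flange 70 x 70 mm, 30 mm high with its hub, lying on the table. Origin at its underside centre.
- collar: Bystander, not to be moved: steel ring 60 mm diameter, 28 mm high, lying on the table. Origin at its underside centre.
- marker: Bystander, not to be moved: white marking-paint bottle 32 mm diameter, 110 mm high, standing on the table. Origin at its underside centre.

How it is judged (in metres and radians):
On the way, in this order (a step that is already met when the one before it is completed fails the run):
1. the flap is folded flat (within 0.05 rad) while still in front of the lip (value of joint flap below 0.05 rad and value of joint carriage below 0.01 m), for 0.05 s.
2. the flat flap is pushed home beneath the lip (value of joint flap below 0.05 rad and value of joint carriage above 0.016 m), for 0.2 s.
At the end, for the whole second after the job is handed in: The flap lies flat (within 0.05 rad), its hinge pin is at least 16 of 20 mm home and its free edge at least 8 mm beneath the lip; the box stands flat and at rest within 30 mm of its start, and flange, collar and bottle are within 20 mm of theirs (all of step 2 and x of flap_edge in the frame of lip_edge above 0.008 m and z of flap_edge in the frame of lip_edge below 0 m and distance of parts_box from where it was at the start of the episode below 0.03 m and linear speed of parts_box below 0.01 m/s and angle between parts_box's own z axis and vertical below 0.05 rad and distance of each of flange, collar, marker from where it was at the start of the episode below 0.02 m); the robot touches nothing.
It fails at once if the box is shifted by more than 30 mm (distance of parts_box from where it was at the start of the episode above 0.03 m).
It fails at once if the box is lifted by more than 10 mm (height (world z) of parts_box above 0.01 m).
It fails at once if the box is tipped (angle between parts_box's own z axis and vertical above 0.1 rad).
It fails at once if a bystander is lifted, carried or pushed more than 20 mm (distance of any of flange, collar, marker from where it was at the start of the episode above 0.02 m).
It also fails if it takes over 48 s, if anything falls off the work surface, if the arm or the gripper's body presses on something with over 40 N, if the wrist force passes 120 N, or if a joint passes its speed limit or range.

## Robot

A 6-joint arm with a two-finger parallel gripper is mounted at the origin on the work surface. World frame = base frame: x ahead of the robot, y to its left, z up, the work surface at z = 0. Lengths are in m, angles in degrees, forces in N, time in s.
With the tool pointing down it reaches from about 0.35 to 0.875 m from the base axis. Payload 4.2 kg.
Tool frame: the origin (TCP) lies at the very end of the fingers, on their centre line; the grasp point (between the pads) lies 19 mm behind it (r.grip_point_offset is the distance from the TCP to the grasp point, in m); z points along the fingers, y is the line along which they close (so a half turn about z gives the same grasp; the last joint's range is limited). The gripper opens to 87 mm and grips with 3 to 60 N. Pads are 19 mm wide; open, the fingers measure 117 mm over their backs; the gripper's body (75 mm by 190 mm) begins 51 mm behind the grasp point.
Start: joints at [-54.97, 22.042, 0.453, 0, -68.411, -14.817], TCP at [0.216, -0.586, 0.223] pointing down, gripper open.
Joint ranges: [-179.83, 179.83], [-69.29, 118.12], [-61.27, 80.66], [-181.25, 117.63], [-171.15, -9.14], [-177.46, 177.46]. Speed limits (degrees/s): [159.86, 159.86, 180, 180, 180, 180].

## Interface

Orientations are given as a 3x3 rotation matrix whose columns are the frame's x, y, z axes.
In Python, from station import r, cams gives the robot as it stands. The module is installed in compiled form; this text tells all that it offers.
- The arm moves only by the shell command python3 -m handwheel 'ROWS'. ROWS is JSON, a list that holds one entry, the list of rows, each a list of 7 numbers: the turn, a rotation vector about the tool's x, y, z in units of 6 degrees (1.0 is 6 degrees), then the shift along the tool's x, y, z in m, then the finger opening in m, from 0 to 0.087. In form: [[[ax, ay, az, x, y, z, jaw], ...]]. A call has 1 to 12 rows; each row shifts and turns the commanded pose from where the row before left it, along the tool's axes as they then stand; what a row does not reach is not made up. A row lasts 1/10 s, in which the tool goes at most 50 mm and 8.59 degrees, less where a joint would pass 70% of its speed; a pose out of reach is approached as far as the arm can. A call with a gripper value outside its range is refused whole. The fingers move at their own pace and stop on an object; the grip force is fixed at half the most. Time passes only in rows, so rows that do not move let the fingers close. It gives the time, the measured TCP pose, the force, the opening and the grip force at its end, in the units of the state.
- r.sense(): the state, without advancing time (a new reading comes with each control period).
- cams.capture(name): name is "side" or "top"; returns the picture (420x560x3 uint8, red, green, blue); there is no depth.
- cams.get_calibration(name): a dict with "camera_matrix" (3x3 intrinsics, pixels), "k1" (the pictures are not rectified: a ray, as slopes to the right and down, at radius r is drawn at 1 + k1 r^2 times it, then the intrinsics apply), "rvec" (rotation vector, rad) and "tvec" (3), from world to camera coordinates, as OpenCV has them. Camera axes: x right, y down, z forward; pixel columns grow to the right and rows downward; lengths in m; the calibration is good to about 2 mm. A picture is of the moment at which its call begins. get_calibration takes no time and is no camera call.
- r.finish_job(): hands the job in; it is judged then, once.
The state is a dict: "time_s": time; "joints": joint angles; "joint_velocities": joint speeds; "effort": joint torques, N m; "tcp_pos": TCP position; "ee_rot": TCP orientation; "wrist_force": force on the tool from outside, world axes, zero at the start; "moment": the same for the moment, N m; "gripper_width": opening from 0.0 (shut) to 1.0 (fully open); "gripper_force": force on a finger pad.
Only numpy, scipy, OpenCV 4.12 (cv2) and the standard library are available. Lean on these libraries where they do the work, as an engineer would, in place of code of your own. Each camera call takes 0.05 s, during which the arm holds its last target. There are 200 camera calls.

## Working session

There is one attempt and no reset: what is moved stays moved. The work goes in short steps, Python scripts to look and compute and a shell command to move; the robot and the scene stay as the last step left them, time stands still between calls to the robot, and variables do not carry over. Pictures are saved under pics/ and viewed, at most 10 in all, crops included, and the job is handed in when it is done.

```bash
mkdir -p pics
cat > h.py <<'E'
import numpy as np, cv2
from station import r, cams
def cal(n):
    c=cams.get_calibration(n); K=np.array(c["camera_matrix"],float); R=cv2.Rodrigues(np.array(c["rvec"],float))[0]; t=np.array(c["tvec"],float).ravel()
    return K,float(c["k1"]),R,t
def ray(n,uv):
    K,k1,R,t=cal(n)
    p=cv2.undistortPoints(np.array([[uv]],float),K,np.array([k1,0,0,0.]))[0,0]
    return -R.T@t, R.T@np.array([p[0],p[1],1.])
def onz(n,uv,z):
    o,d=ray(n,uv); return o+d*(z-o[2])/d[2]
def proj(n,P):
    K,k1,R,t=cal(n)
    return cv2.projectPoints(np.array([P],float),cv2.Rodrigues(R)[0],t,K,np.array([k1,0,0,0.]))[0].ravel()
def snap(n,f):
    im=cams.capture(n); cv2.imwrite('pics/'+f,cv2.cvtColor(im,cv2.COLOR_RGB2BGR)); return im
E
python3 - <<'E'
from h import *
snap('top','t0.png');snap('side','s0.png')
for n in('top','side'):
    o,d=ray(n,(280,210));print(n,o,d)
s=r.sense();print(s['time_s'],s['ee_rot'],s['tcp_pos'])
E
```

```text
top [0.416213   0.10155785 0.74695679] [ 0.12571709  0.04320122 -0.99114525]
side [ 0.39047803 -0.33503429  0.56489284] [ 0.16730717  0.69763017 -0.69695633]
0.1 [[-9.38466044e-01 -3.45370632e-01 -7.81473228e-04]
 [-3.45371506e-01  9.38464154e-01  1.88534194e-03]
 [ 8.22428743e-05  2.03922798e-03 -9.99997917e-01]] [ 0.21579183 -0.58597935  0.22154032]
```

View pics/t0.png

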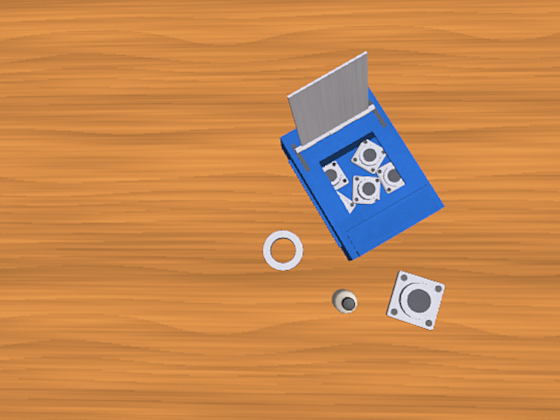

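View pics/s0.png

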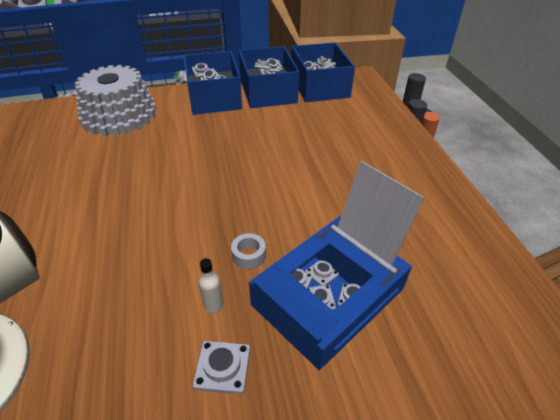

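The top view shows hinge pin ends near (297,150) and (374,107), the flap's free edge (289,97)–(367,53), and the lip at the lower right, (352,258)–(443,207). The side view shows the free edge at about (362,168)–(415,205) and the hinge at (332,231)–(395,268).

Run:
```python
from h import *
np.set_printoptions(precision=4,suppress=True)
a,b=onz('top',(297,150),.066),onz('top',(374,107),.066)
c,d=onz('top',(352,258),.074),onz('top',(443,207),.074)
print('hinge',a,b,(a+b)/2,np.linalg.norm(a-b));print('lip end',c,d,(c+d)/2,np.linalg.norm(c-d))
sa,sb=onz('side',(332,231),.066),onz('side',(395,268),.066);print('side hinge',sa,sb,(sa+sb)/2)
u=(c+d-a-b)/2;print('u',u,np.linalg.norm(u));
e=b-a;n=np.array([-e[1],e[0],0]);n/=np.linalg.norm(n);print('n',n,np.degrees(np.arctan2(n[1],n[0])))
def tri(p,q):
    o1,d1=ray('top',p);o2,d2=ray('side',q)
    s=np.linalg.lstsq(np.c_[d1,-d2],o2-o1,rcond=None)[0];A=o1+s[0]*d1;B=o2+s[1]*d2
    return (A+B)/2,np.linalg.norm(A-B)
for p,q in [((289,97),(362,168)),((367,53),(415,205)),((289,97),(415,205)),((367,53),(362,168))]:print(tri(p,q))
for n_,uv in [('marker',(344,300)),('collar',(283,250)),('flange',(417,300))]:print(n_,onz('top',uv,.03))
```

```text
hinge [0.5896 0.1071 0.066 ] [ 0.6526 -0.0041  0.066 ] [0.6211 0.0515 0.066 ] 0.12786235617783975
lip end [0.435  0.0316 0.074 ] [ 0.5056 -0.0945  0.074 ] [ 0.4703 -0.0314  0.074 ] 0.1444202830331368
side hinge [0.5831 0.0974 0.066 ] [0.6537 0.0025 0.066 ] [0.6184 0.0499 0.066 ]
u [-0.1508 -0.0829  0.008 ] 0.17232073018095612
n [0.8703 0.4926 0.    ] 29.509450777643696
(array([0.6268, 0.1162, 0.1766]), np.float64(0.0024199665370086597))
(array([0.6745, 0.0224, 0.1793]), np.float64(0.013824326678121893))
(array([0.6947, 0.1072, 0.0874]), np.float64(0.06688681801133546))
(array([0.6126, 0.0362, 0.256 ]), np.float64(0.0608348227647497))
marker [0.3757 0.0394 0.03  ]
collar [0.4476 0.1281 0.03  ]
flange [ 0.3764 -0.0651  0.03  ]
```

```bash
python3 -m handwheel '[[[0,0,-0.75,0,0,-0.02,0],[0,0,-0.75,0,0,-0.02,0],[0,0,0,-0.032,0.015,0,0],[0,0,0,-0.032,0.015,0,0],[0,0,0,-0.032,0.015,0,0],[0,0,0,-0.032,0.015,0,0],[0,0,0,-0.032,0.015,0,0],[0,0,0,-0.032,0.015,0,0],[0,0,0,-0.032,0.015,0,0],[0,0,0,-0.032,0.015,0,0],[0,0,0,-0.032,0.015,0,0],[0,0,0,-0.032,0.015,0,0]]]'
python3 -m handwheel '[[[0,0,0,-0.032,0.015,0,0],[0,0,0,-0.032,0.015,0,0],[0,0,0,-0.032,0.015,0,0],[0,0,0,-0.032,0.015,0,0],[0,0,0,-0.032,0.015,0,0],[0,0,0,-0.032,0.015,0,0],[0,0,0,-0.032,0.015,0,0],[0,0,0,-0.032,0.015,0,0],[0,0,0,-0.032,0.015,0,0],[0,0,0,-0.032,0.015,0,0],[0,0,0,-0.032,0.015,0,0],[0,0,0,0,0,0,0]]]'
cat >> h.py <<'E'
np.set_printoptions(precision=4,suppress=True)
H=np.array([.620,.051,.064]);U=np.array([-.873,-.488,0]);V=np.cross([0,0,1],U)
def where():
    s=r.sense();d=np.array(s['tcp_pos'])-H;R=np.array(s['ee_rot'])
    print('t',s['time_s'],'boxx',d@U,'boxy',d@V,'z',s['tcp_pos'][2],'xaxis',R[:,0],'F',np.array(s['wrist_force']))
E
python3 -c "
from h import *
where();snap('side','s1.png')"
```

```text
time_s: 1.3
tcp_pos: [0.4225, -0.2979, 0.2622]
ee_rot: [[-0.873, -0.488, -0.001], [-0.488, 0.873, 0.0], [0.0, 0.001, -1.0]]
wrist_force: [0.3, 0.3, -0.1]
gripper_width: 0.031
gripper_force: 0.0
time_s: 2.5
tcp_pos: [0.6502, 0.0197, 0.2605]
ee_rot: [[-0.871, -0.491, -0.002], [-0.491, 0.871, 0.0], [0.001, 0.001, -1.0]]
wrist_force: [-1.1, -0.3, -0.5]
gripper_width: -0.0
gripper_force: 0.0
t 2.5 boxx -0.011112931850190431 boxy 0.04208200382967324 z 0.2605079451232531 xaxis [-0.8711 -0.4911  0.0014] F [-1.099  -0.3297 -0.5034]
```

View pics/s1.png

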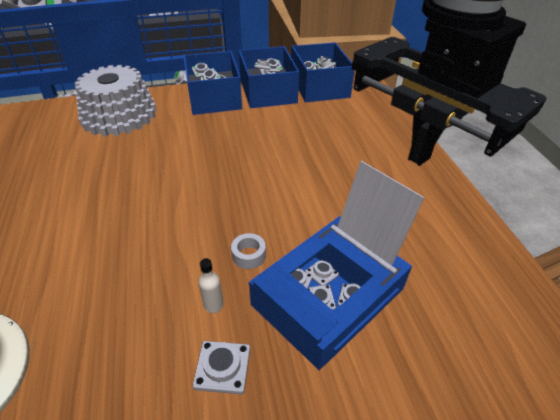

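The side view shows the gripper shut and above and beside the flap, with nothing disturbed. Next I move behind the flap and down.

```bash
python3 -m handwheel '[[[0,0,0,-0.033,0.014,0,0],[0,0,0,-0.033,0.014,0,0],[0,0,0,-0.034,0.014,0,0],[0,0,0,0,0,0,0],[0,0,0,0,0,0.028,0],[0,0,0,0,0,0.028,0],[0,0,0,0,0,0.028,0],[0,0,0,0,0,0.026,0],[0,0,0,0,0,0,0],[0,0,0,0,0,0,0]]]'
python3 -c "
from h import *
where();snap('top','t1.png')"
```

```text
time_s: 3.55
tcp_pos: [0.7154, 0.1007, 0.1531]
ee_rot: [[-0.873, -0.488, -0.0], [-0.488, 0.873, -0.001], [0.001, -0.001, -1.0]]
wrist_force: [-0.6, -0.2, -0.3]
gripper_width: 0.005
gripper_force: 0.0
t 3.55 boxx -0.10751444648733448 boxy 0.0031617267365739816 z 0.153134980749273 xaxis [-0.8731 -0.4875  0.0007] F [-0.5697 -0.1605 -0.2677]
```

View pics/t1.png

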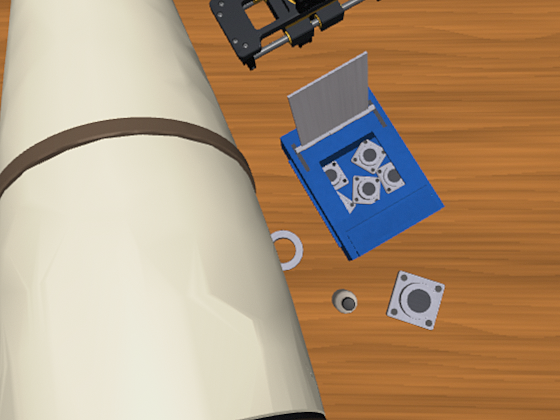

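The gripper is behind the flap with a clear path. First push the flap to upright, then follow its arc down.

```bash
python3 -m handwheel '[[[0,0,0,0.0097,0,-0.0018,0],[0,0,0,0.0097,0,-0.0018,0],[0,0,0,0.0097,0,-0.0018,0],[0,0,0,0.0097,0,-0.0018,0],[0,0,0,0.0097,0,-0.0018,0],[0,0,0,0.0097,0,-0.0018,0],[0,0,0,0.0097,0,-0.0018,0],[0,0,0,0.0097,0,-0.0018,0],[0,0,0,0.0097,0,-0.0018,0],[0,0,0,0.0097,0,-0.0018,0],[0,0,0,0,0,0,0]]]'
python3 -c "
from h import *
where();snap('side','s2.png')"
```

```text
time_s: 4.7
tcp_pos: [0.6295, 0.0539, 0.1708]
ee_rot: [[-0.873, -0.488, -0.001], [-0.488, 0.873, -0.0], [0.001, 0.0, -1.0]]
wrist_force: [0.4, 0.0, -0.6]
gripper_width: 0.006
gripper_force: 0.0
t 4.7 boxx -0.009733056312942044 boxy 0.0021453901851813013 z 0.17083889155035176 xaxis [-0.873  -0.4876  0.001 ] F [ 0.3799  0.0483 -0.5816]
```

View pics/s2.png

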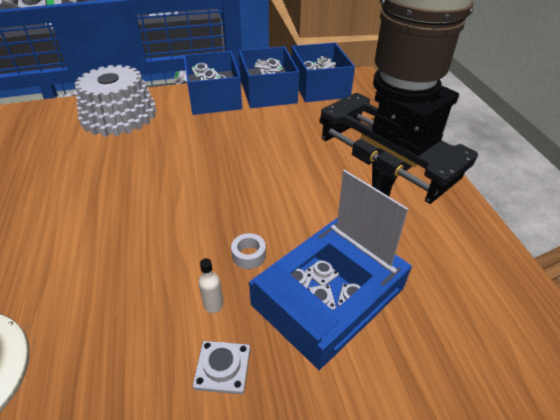

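The flap's top edge has moved from (362,168) to (340,175), so it is about upright, with the finger behind it. Next I follow the arc down to near 15°.

```bash
python3 -m handwheel '[[[0,0,0,0.0137,0,0.001,0],[0,0,0,0.0137,0,0.0035,0],[0,0,0,0.013,0,0.0045,0],[0,0,0,0.0125,0,0.006,0],[0,0,0,0.0115,0,0.0075,0],[0,0,0,0.0105,0,0.009,0],[0,0,0,0.009,0,0.0105,0],[0,0,0,0.008,0,0.0115,0],[0,0,0,0.006,0,0.0125,0],[0,0,0,0.0048,0,0.013,0],[0,0,0,0,0,0,0]]]'
python3 -c "
from h import *
where();snap('side','s3.png')"
```

```text
time_s: 5.85
tcp_pos: [0.5394, 0.0039, 0.0898]
ee_rot: [[-0.873, -0.488, -0.005], [-0.488, 0.873, -0.001], [0.005, 0.001, -1.0]]
wrist_force: [-0.8, -0.5, -0.6]
gripper_width: 0.006
gripper_force: 0.0
t 5.85 boxx 0.09333068908260286 boxy 0.001768688828775322 z 0.08979320719138385 xaxis [-0.8731 -0.4875  0.0048] F [-0.8325 -0.4995 -0.557 ]
```

View pics/s3.png

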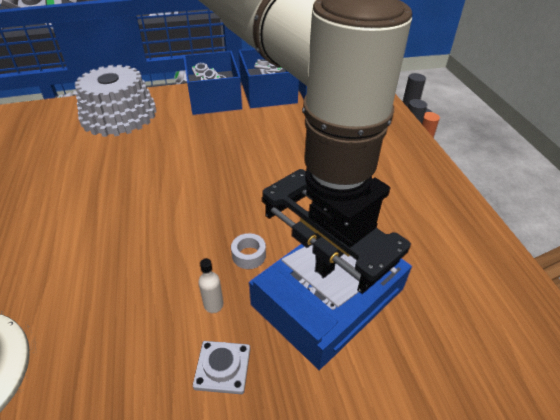

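The flap is nearly down under the finger, and the box and bystanders are unmoved. Now I press the last part straight down.

```bash
python3 -m handwheel '[[[0,0,0,0.001,0,0.006,0],[0,0,0,0.001,0,0.006,0],[0,0,0,0,0,0.006,0],[0,0,0,0,0,0.005,0],[0,0,0,0,0,0.001,0],[0,0,0,0,0,0,0],[0,0,0,0,0,0,0]]]'
python3 -c "
from h import *
where()"
```

```text
time_s: 6.6
tcp_pos: [0.5396, 0.0035, 0.0676]
ee_rot: [[-0.873, -0.488, 0.0], [-0.488, 0.873, 0.0], [-0.0, -0.0, -1.0]]
wrist_force: [-0.6, -0.6, 0.8]
gripper_width: 0.009
gripper_force: 0.0
t 6.6 boxx 0.09335093280059992 boxy 0.0022327381282387514 z 0.06762274922264083 xaxis [-0.8728 -0.4881 -0.0002] F [-0.5705 -0.5529  0.8462]
```

```bash
for i in 1 2 3; do :; done; python3 -m handwheel '[[[0,0,0,0,0,0.001,0],[0,0,0,0,0,0.001,0],[0,0,0,0,0,0,0],[0,0,0,0,0,0,0],[0,0,0,0,0,0,0]]]'
python3 -m handwheel '[[[0,0,0,0,0,0.001,0],[0,0,0,0,0,0,0],[0,0,0,0,0,0,0],[0,0,0,0,0,0,0]]]'
```

```text
time_s: 7.1
tcp_pos: [0.5398, 0.0035, 0.0657]
ee_rot: [[-0.873, -0.488, 0.001], [-0.488, 0.873, 0.0], [-0.001, -0.0, -1.0]]
wrist_force: [0.1, 0.1, 1.0]
gripper_width: 0.008
gripper_force: 0.4
time_s: 7.5
tcp_pos: [0.5398, 0.0035, 0.0655]
ee_rot: [[-0.873, -0.488, 0.001], [-0.488, 0.873, -0.0], [-0.001, -0.0, -1.0]]
wrist_force: [-1.9, -0.0, 5.2]
gripper_width: 0.004
gripper_force: 3.1
```

Contact stopped it at z 0.0655 with 5 N, so the flap is flat. Next I lift over the rib and set the tip between hinge and rib.

```bash
python3 -m handwheel '[[[0,0,0,0,0,-0.018,0],[0,0,0,0,0,-0.018,0],[0,0,0,-0.018,0,0,0],[0,0,0,-0.018,0,0,0],[0,0,0,-0.018,0.002,0,0],[0,0,0,0,0,0,0],[0,0,0,0,0,0.01,0],[0,0,0,0,0,0.01,0],[0,0,0,0,0,0,0],[0,0,0,0,0,0,0]]]'
python3 -c "
from h import *
where();snap('side','s4.png')"
```

```text
time_s: 8.5
tcp_pos: [0.5849, 0.0311, 0.0799]
ee_rot: [[-0.873, -0.488, -0.002], [-0.488, 0.873, -0.001], [0.002, 0.0, -1.0]]
wrist_force: [-0.1, 0.0, -0.3]
gripper_width: 0.004
gripper_force: 0.0
t 8.5 boxx 0.04037685526396658 boxy 0.00023475302888333714 z 0.0798832548082142 xaxis [-0.8729 -0.4879  0.0018] F [-0.129   0.0236 -0.313 ]
```

View pics/s4.png

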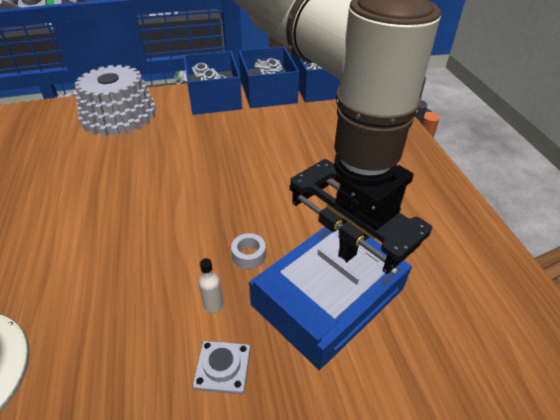

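The flap lies flat, and the rib at (318,251)–(358,283) is just ahead of the tip. Next I lower to about 3 mm above the plate and push.

```bash
python3 -c "
from h import *
print((onz('side',(338,265),.0795)-H)@U)"
python3 -m handwheel '[[[0,0,0,0,0,0.006,0],[0,0,0,0,0,0.005,0],[0,0,0,0,0,0,0],[0,0,0,0.003,0,0,0],[0,0,0,0.003,0,0,0],[0,0,0,0.003,0,0,0],[0,0,0,0.003,0,0,0],[0,0,0,0.003,0,0,0],[0,0,0,0.003,0,0,0],[0,0,0,0,0,0,0]]]'
python3 -c "
from h import *
where()"
```

```text
0.06418701536661747
time_s: 9.55
tcp_pos: [0.5727, 0.0242, 0.0701]
ee_rot: [[-0.872, -0.489, 0.007], [-0.489, 0.872, 0.003], [-0.008, -0.001, -1.0]]
wrist_force: [5.9, 3.5, -4.3]
gripper_width: 0.006
gripper_force: 3.1
t 9.55 boxx 0.054320625585062 boxy 0.0003174665173307615 z 0.07013974645037924 xaxis [-0.8724 -0.4887 -0.0078] F [ 5.9164  3.5277 -4.2591]
```

```bash
python3 -m handwheel '[[[0,0,0,0,0,0.002,0],[0,0,0,0,0,0.001,0],[0,0,0,0,0,0,0],[0,0,0,0.002,0,0,0],[0,0,0,0.002,0,0,0],[0,0,0,0.002,0,0,0],[0,0,0,0,0,0,0]]]'
python3 -c "
from h import *
where()"
```

```text
time_s: 10.25
tcp_pos: [0.5681, 0.0211, 0.0683]
ee_rot: [[-0.872, -0.489, 0.008], [-0.489, 0.872, 0.002], [-0.008, -0.002, -1.0]]
wrist_force: [5.6, 4.1, 1.1]
gripper_width: 0.01
gripper_force: 3.3
t 10.25 boxx 0.05993889740942383 boxy 0.0007909572823718955 z 0.06827244888103338 xaxis [-0.8721 -0.4892 -0.0084] F [5.5574 4.0995 1.1456]
```

```bash
python3 -m handwheel '[[[0,0,0,0,0,0.0015,0],[0,0,0,0,0,0.001,0],[0,0,0,0,0,0,0],[0,0,0,0.002,0,0,0],[0,0,0,0.002,0,0,0],[0,0,0,0,0,0,0]]]'
python3 -c "
from h import *
where()"
python3 -m handwheel '[[[0,0,0,0.002,0,0,0],[0,0,0,0.002,0,0,0],[0,0,0,0.002,0,0,0],[0,0,0,0,0,0,0]]]'
python3 -c "
from h import *
where()"
```

```text
time_s: 10.85
tcp_pos: [0.565, 0.0191, 0.0661]
ee_rot: [[-0.872, -0.489, 0.009], [-0.489, 0.872, 0.002], [-0.009, -0.003, -1.0]]
wrist_force: [6.2, 3.0, 1.9]
gripper_width: 0.008
gripper_force: 3.3
t 10.85 boxx 0.06355586400962267 boxy 0.0010454551114494695 z 0.06608193116290303 xaxis [-0.872  -0.4894 -0.0092] F [6.2463 2.9557 1.9334]
time_s: 11.25
tcp_pos: [0.5617, 0.0171, 0.0663]
ee_rot: [[-0.872, -0.49, 0.014], [-0.49, 0.872, 0.004], [-0.014, -0.003, -1.0]]
wrist_force: [9.5, 5.5, -0.9]
gripper_width: 0.001
gripper_force: 5.1
t 11.25 boxx 0.06744824311240806 boxy 0.0011250103393823346 z 0.0662655412375033 xaxis [-0.8718 -0.4897 -0.0139] F [ 9.5055  5.527  -0.9071]
```

```bash
python3 -m handwheel '[[[0,0,0,0.002,0,0,0],[0,0,0,0.002,0,0,0],[0,0,0,0,0,0,0]]]'
python3 -c "
from h import *
where()"
python3 -m handwheel '[[[0,0,0,0.002,0,0,0],[0,0,0,0.001,0,0,0],[0,0,0,0,0,0,0]]]'
python3 -c "
from h import *
where();snap('side','s5.png')"
```

```text
time_s: 11.55
tcp_pos: [0.5616, 0.017, 0.0666]
ee_rot: [[-0.871, -0.49, 0.022], [-0.49, 0.872, 0.007], [-0.022, -0.005, -1.0]]
wrist_force: [14.6, 10.0, -4.5]
gripper_width: 0.006
gripper_force: 8.3
t 11.55 boxx 0.06755858108508599 boxy 0.0012019340761266475 z 0.06663225264036715 xaxis [-0.8713 -0.4902 -0.0222] F [14.6401  9.9863 -4.5128]
time_s: 11.85
tcp_pos: [0.5616, 0.0169, 0.0671]
ee_rot: [[-0.871, -0.491, 0.027], [-0.491, 0.871, 0.009], [-0.028, -0.006, -1.0]]
wrist_force: [18.0, 12.4, -7.9]
gripper_width: 0.006
gripper_force: 10.6
t 11.85 boxx 0.06758404202629685 boxy 0.0012873754800768276 z 0.06709188943290278 xaxis [-0.8708 -0.4907 -0.0282] F [18.0344 12.4252 -7.938 ]
```

View pics/s5.png

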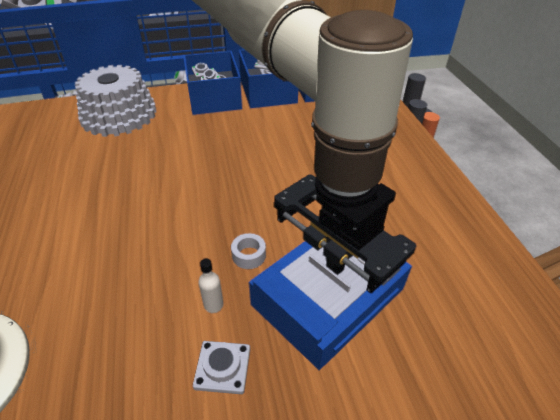

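The rib moved from about (338,266) to (330,272) and the box looks unmoved. I back off and measure the rib and hinge shift in the image.

```bash
python3 -m handwheel '[[[0,0,0,-0.008,0,0,0],[0,0,0,-0.008,0,0,0],[0,0,0,-0.004,0,-0.005,0],[0,0,0,0,0,-0.02,0],[0,0,0,0,0,-0.03,0],[0,0,0,0,0,-0.04,0],[0,0,0,-0.02,0,-0.04,0],[0,0,0,0,0,0,0]]]'
python3 - <<'E'
from h import *
where();im=snap('side','s6.png')
a=cv2.imread('pics/s4.png')[200:370,230:430];b=cv2.imread('pics/s6.png')[200:370,230:430]
cv2.imwrite('pics/c6.png',cv2.resize(np.vstack([a[25:145],b[25:145]]),None,fx=2.4,fy=2.4,interpolation=cv2.INTER_CUBIC))
E
```

```text
time_s: 12.7
tcp_pos: [0.5884, 0.0317, 0.2051]
ee_rot: [[-0.872, -0.489, 0.011], [-0.489, 0.872, 0.001], [-0.01, -0.004, -1.0]]
wrist_force: [0.0, 0.2, 0.1]
gripper_width: 0.003
gripper_force: 0.0
t 12.7 boxx 0.03701951461480796 boxy 0.001463904486730943 z 0.20510700971131876 xaxis [-0.8722 -0.489  -0.0101] F [0.007  0.2221 0.0745]
```

View pics/c6.png

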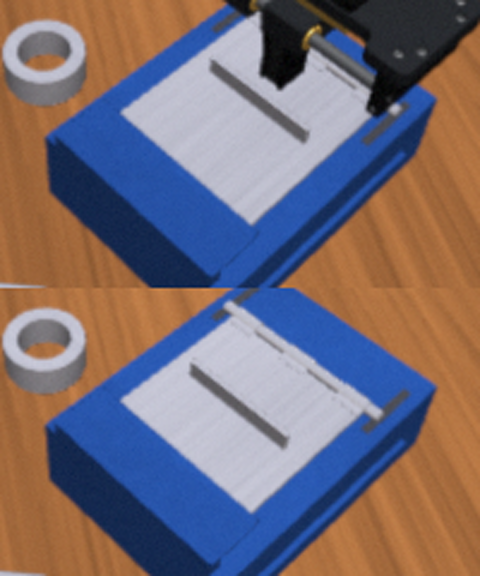

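The box and ring are at the same pixels. The rib's left end went from crop (212,63) to (193,77), and the pin from (395,107) to (377,122).

Run:
```python
from h import *
f=lambda x,y:np.array([230+(x+.5)/2.4-.5,225+(y+.5)/2.4-.5])
for p,q,z in [((212,63),(193,77),.0795),((308,133),(288,150),.0795),((395,107),(377,122),.068)]:
    d=onz('side',f(*q),z)-onz('side',f(*p),z);print(d@U,d@V)
g=lambda n:cv2.cvtColor(cv2.imread('pics/'+n),cv2.COLOR_BGR2HSV)
# direct shift: template match of the rib
a=cv2.imread('pics/s4.png',0);b=cv2.imread('pics/s6.png',0)
T=a[265:290,335:362];m=cv2.matchTemplate(b[250:310,310:380],T,cv2.TM_CCOEFF_NORMED);_,v,_,l=cv2.minMaxLoc(m)
k=np.array([335,265]);q=np.array([310,250])+l;print(v,q-k,(onz('side',q+14,.0795)-onz('side',k+14,.0795))@U)
# rib ends in top view
im=snap('top','t6.png')
```

```text
0.017275322000972898 5.251049487425638e-05
0.018421498899401884 0.00011259277198426889
0.01804820489255456 -0.00040921474409100894
0.9853796362876892 [-9  7] 0.018930683053717288
```

View pics/t6.png

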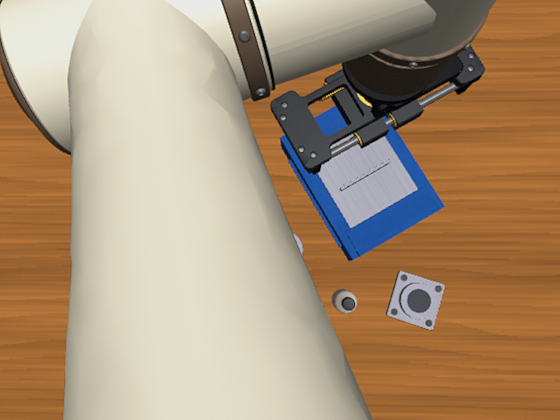

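All scene items are in place and the flap's shift is about 18 mm or more with a hard stop. I check it against the first picture, then press the flap down once in front of the rib to make sure it is flat.

```bash
python3 - <<'E'
from h import *
a=cv2.imread('pics/s0.png',0);b=cv2.imread('pics/s6.png',0)
k=np.array([386,260]);T=a[260:274,386:402]
T=cv2.resize(T,None,fx=4,fy=4,interpolation=3);B=cv2.resize(b[255:290,365:410],None,fx=4,fy=4,interpolation=3)
_,v,_,l=cv2.minMaxLoc(cv2.matchTemplate(B,T,cv2.TM_CCOEFF_NORMED));q=np.array([365,255])+np.array(l)/4
print(v,q-k,(onz('side',q+7,.066)-onz('side',k+7,.066))@U)
E
python3 -m handwheel '[[[0,0,0,0.025,0,0,0],[0,0,0,0.025,0,0,0],[0,0,0,0.022,0,0,0],[0,0,0,0,0,0,0],[0,0,0,0,0,0.03,0],[0,0,0,0,0,0.03,0],[0,0,0,0,0,0.03,0],[0,0,0,0,0,0.025,0],[0,0,0,0,0,0.012,0],[0,0,0,0,0,0,0],[0,0,0,0,0,0,0]]]'
python3 -c "
from h import *
where()"
```

```text
0.8929111361503601 [-6.  8.] 0.01917814322160771
time_s: 13.9
tcp_pos: [0.5224, -0.004, 0.0724]
ee_rot: [[-0.873, -0.488, 0.0], [-0.488, 0.873, -0.0], [-0.0, -0.0, -1.0]]
wrist_force: [-0.3, -1.0, -0.0]
gripper_width: 0.005
gripper_force: 0.0
t 13.9 boxx 0.11204492409556549 boxy 0.00041519464464946334 z 0.07235360384040153 xaxis [-0.8726 -0.4884 -0.    ] F [-0.3085 -0.9907 -0.0312]
```

```bash
python3 -m handwheel '[[[0,0,0,0,0,0.003,0],[0,0,0,0,0,0.002,0],[0,0,0,0,0,0,0],[0,0,0,0,0,0,0]]]'
python3 -m handwheel '[[[0,0,0,0,0,0.0015,0],[0,0,0,0,0,0.0015,0],[0,0,0,0,0,0,0],[0,0,0,0,0,0,0]]]'
```

```text
time_s: 14.3
tcp_pos: [0.5221, -0.004, 0.0675]
ee_rot: [[-0.873, -0.488, 0.001], [-0.488, 0.873, 0.0], [-0.001, -0.0, -1.0]]
wrist_force: [0.7, -0.2, 0.2]
gripper_width: 0.009
gripper_force: 0.0
time_s: 14.7
tcp_pos: [0.5222, -0.004, 0.0655]
ee_rot: [[-0.872, -0.489, 0.001], [-0.489, 0.872, -0.0], [-0.001, -0.001, -1.0]]
wrist_force: [-3.5, 0.6, 8.4]
gripper_width: 0.007
gripper_force: 4.5
```

The plate is at 0.0655 again, so the flap is flat. I retract and hand in.

```bash
python3 -m handwheel '[[[0,0,0,0,0,-0.01,0],[0,0,0,0,0,-0.03,0],[0,0,0,0,0,-0.04,0],[0,0,0,0,0,-0.04,0],[0,0,0,0,0,-0.04,0],[0,0,0,0,0,0,0],[0,0,0,0,0,0,0]]]'
python3 - <<'E'
from h import *
where();snap('side','s7.png')
a=cv2.imread('pics/s6.png',0)[230:360,245:415];b=cv2.imread('pics/s7.png',0)[230:360,245:415]
print(cv2.phaseCorrelate(a[60:].astype(float),b[60:].astype(float)))
print(r.finish_job())
E
```

```text
time_s: 15.4
tcp_pos: [0.522, -0.0039, 0.2251]
ee_rot: [[-0.873, -0.488, 0.002], [-0.488, 0.873, 0.001], [-0.003, 0.0, -1.0]]
wrist_force: [-0.6, 0.0, -0.8]
gripper_width: 0.007
gripper_force: 0.0
t 15.4 boxx 0.11231373618139336 boxy 0.00011440903731638064 z 0.22509713923541738 xaxis [-0.873  -0.4878 -0.0026] F [-0.5556  0.0063 -0.7836]
((-0.001892364119356671, 0.03421426717582676), 1.0119021122556222)
the job is handed in; nothing more can be done
None
```

The job is handed in at 15.4 s, with no verdict returned: the flap is pressed flat and pushed about 18–19 mm to a hard stop beneath the lip, the box and loose things look unmoved, and the arm is clear.

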